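Set up the bench torque tester

ROBOT

A 6-joint arm with a two-finger parallel gripper is mounted at the origin on the work surface. World frame = base frame: x ahead of the robot, y to its left, z up, the work surface at z = 0. Lengths are in m, angles in degrees, forces in N, time in s.
With the tool pointing down it reaches from about 0.4 to 0.825 m from the base axis. Payload 7 kg.
Tool frame: the origin (TCP) lies midway between the tips of the shut fingers; the grasp point (between the pads) lies 19 mm behind it (r.grip_depth is the distance from the TCP to the grasp point, in m); z points along the fingers, y is the line along which they close (so a half turn about z gives the same grasp; the last joint's range is limited). The gripper opens to 88 mm and grips with 3 to 60 N. Pads are 19 mm wide; open, the fingers measure 130 mm over their backs; the gripper's body (78 mm by 193 mm) begins 47 mm behind the grasp point.
Start: joints at [-49.039, 20.546, 0.682, 0, -70.136, -16.507], TCP at [0.279, -0.614, 0.227] pointing down, gripper open.
Joint ranges: [-176.03, 176.03], [-82.01, 121.73], [-58.28, 71.71], [-173.87, 95.51], [-174.79, -0.11], [-173.66, 173.66]. Speed limits (degrees/s): [136.94, 136.94, 172.46, 180, 180, 180].

INTERFACE

Orientations are given as [roll, pitch, yaw] about the fixed x, y, z axes, in that order (R = Rz(yaw) Ry(pitch) Rx(roll)).
In Python, from plant import r, capture, close_job, search_frame, outline_of gives the robot as it stands.
- The arm moves only by the shell command python3 -m creep 'ROWS' [FORCE]. ROWS is JSON, a list of rows, each a list of 7 numbers: the finger opening in mm, from 0 to 87.6, then the shift along the world's x, y, z in units of 25 mm (1.0 is 25 mm), then the turn, a rotation vector about the world's x, y, z in degrees. In form: [[hand, x, y, z, ax, ay, az], ...]. A call has 1 to 8 rows; each row shifts and turns the commanded pose from where the row before left it; what a row does not reach is not made up. A row lasts 1/12 s, in which the tool goes at most 41.7 mm and 7.16 degrees, less where a joint would pass 70% of its speed; a pose out of reach is approached as far as the arm can. A call is refused whole if a number of a shift passes 1 or a number of a turn 7.16, either way. A call with a gripper value outside its range is refused whole. The fingers move at their own pace and stop on an object; FORCE is the grip in N (left out, the last holds). Time passes only in rows, so rows that do not move let the fingers close. It gives the time, the measured TCP pose, the force, the opening and the grip force at its end, in the units of the state.
- r.get_state(): the state, without advancing time (a new reading comes with each control period).
- capture(name): name is "scene" or "side" or "wrist"; returns a dict with "frame" (400x640x3 uint8, red, green, blue), "K" (3x3 intrinsics, pixels), "origin" and "rotation" of the camera in the world. Camera axes: x right, y down, z forward; pixel columns grow to the right and rows downward; lengths in m; the calibration is good to about 2 mm. The wrist camera is an equidistant fisheye: a pixel r from the principal point sees the ray r / f radians off the axis. A picture is of the moment at which its call begins. There is no depth.
- close_job(): hands the job in; it is judged then, once.
Trained networks look in a picture, given as the dict that the camera call returned (one of the last four; its "shot" number tells which), for a name from the list of things; names that differ only in an ending like _2 or _b are one class to them, and where a whole thing is asked for, a point or a joint stands for the part that bears it (a point fixed in the world has none). Each returns a list of dicts, best first, with "conf" (0 to 1); they miss things now and then, are a little off and sometimes report something else, mostly with a low value. They report only what shows in the picture. A call takes as long as a camera call.
- search_frame(picture, target): "bbox" ([left, top, right, bottom] in pixels, round what is visible of it).
- outline_of(picture, target): "region" (400x640 bool, what is visible of it) and "bbox" ([left, top, right, bottom] in pixels, round what is visible of it).
The state is a dict: "time_s": time; "joints": joint angles; "qd": joint speeds; "joint_torque": joint torques, N m; "tcp_pos": TCP position; "eef_rot": TCP orientation; "contact_force": force on the tool from outside, world axes, zero at the start; "moment": the same for the moment, N m; "gripper_width": finger opening in m; "gripper_force": force on a finger pad.
Only numpy, scipy, OpenCV 4.12 (cv2) and the standard library are available. Lean on these libraries where they do the work, as an engineer would, in place of code of your own. Each camera call takes 0.05 s, during which the arm holds its last target. There are 200 camera calls.

TASK

Set the grey torque tester up for lug nuts: push its range slide all the way to the end stop at the wide end of the wedge mark and leave it there, then press the small round key fully down and let it come back up, and after that do the same with the large square key, never two keys at a time. Do not press the bar-shaped key, and leave the loose things on and around the tester standing or lying where they are.

Things in the scene. Friction and masses are not known exactly. Their poses are not given: they have to be found in the camera images.
- tester: fixed grey box 220 (x) x 300 (y), deck 72 high. Origin: underside centre, on the table; x to its rear, y along the slide track. On the deck (its frame, mm): track x -50, y -76 to 76; flat silver wedge mark x -12, narrow at -y, wide at +y; pods in a row at x 40, y -90, -30, 30; steel test head 54 dia, 28 high at (40, 112); black display hood 26 high at x 87 to 101, y -110 to 50
- range_slide (a joint): the range slide: 0 at the narrow end of the wedge, 0.090 m at the stop at the wide end (the tester's +y direction). Starts anywhere in 0 to 0.045. About 2 N of friction; stays where it is left
- slide_top (a point): centre of the top of the slide's black upright fin, 116 mm above the table; fin 14 (x) x 24 (y) x 30 high mm, on a 28 x 38 mm steel carriage whose top is 86 mm above the table; moves with the slide, axes as the tester's
- round_key (a joint): small round black key, 24 mm dia; press it first. Spring key on a 44 x 44 mm silver pod, one of three in a row in any order. 0 = up, 0.006 m = fully down; 1.2 N starts it, 4.8 N bottoms it, it springs back
- round_top (a point): centre of the round key's top face, 94 mm above the table when up and 12 mm above its pod; moves with the key; z up, x and y as the tester's. Pods are 60 mm apart centre to centre
- square_key (a joint): large square black key, 34 x 34 mm; press it second. Spring key on a 44 x 44 mm silver pod, one of three in a row in any order. 0 = up, 0.006 m = fully down; 1.2 N starts it, 4.8 N bottoms it, it springs back
- square_top (a point): centre of the square key's top face, 94 mm above the table when up and 12 mm above its pod; moves with the key; z up, x and y as the tester's. Pods are 60 mm apart centre to centre
- bar_key (a joint): narrow bar-shaped black key, 38 (x) x 11 (y) mm; not to be pressed. Spring key on a 44 x 44 mm silver pod, one of three in a row in any order. 0 = up, 0.006 m = fully down; 1.2 N starts it, 4.8 N bottoms it, it springs back
- bar_top (a point): centre of the bar key's top face, 94 mm above the table when up and 12 mm above its pod; moves with the key; z up, x and y as the tester's. Pods are 60 mm apart centre to centre
- jar: twist-cap clear jar of lug nuts, 76 dia, 116 high, standing beside the tester on the table (mm). Loose bystander; origin: centre of its underside, z up
- torque_stick: red torque stick lying on the table beside the tester, 208 long along its x, 26 high (mm). Loose bystander; origin: centre of its underside, z up
- adapter: silver socket adapter standing on the tester's deck about 40 mm past the track's wide end, 26 dia, 40 high (mm). Loose bystander; origin: centre of its underside, z up
- pry_tool: black plastic hubcap pry tool lying flat in front of the tester, 195 long along its x, 28 wide, 12 high (mm). Loose bystander; origin: centre of its underside, z up
- tread_gauge: squat aluminium tyre tread gauge standing beside the tester, 44 dia, 42 high (mm). Loose bystander; origin: centre of its underside, z up
- deep_socket: dark deep socket standing behind the tester, 32 dia, 78 high (mm). Loose bystander; origin: centre of its underside, z up
- tin: flat steel tin behind the tester, 62 dia, 30 high (mm). Loose bystander; origin: centre of its underside, z up

How it is judged:
By the outcome, as a careful person would: the job done as asked, in the order asked, and still so for the second after the job is handed in, with the robot touching nothing.
It also fails if it takes over 45 s, if anything falls off the work surface, if the arm or the gripper's body presses on something with over 40 N, if the wrist force passes 120 N, or if a joint passes its speed limit or range.

## Working session

There is one attempt and no reset: what is moved stays moved. The work goes in short steps, Python scripts to look and compute and a shell command to move; the robot and the scene stay as the last step left them, time stands still between calls to the robot, and variables do not carry over. Pictures are saved under pics/ and viewed, at most 10 in all, crops included, and the job is handed in when it is done.

```bash
mkdir -p pics; cat > h.py <<'E'
import numpy as np, cv2
from plant import r, capture, close_job, search_frame, outline_of
def ray(c,px):
    K=np.array(c["K"]);R=np.array(c["rotation"]);o=np.array(c["origin"])
    d=R@np.array([(px[0]-K[0,2])/K[0,0],(px[1]-K[1,2])/K[1,1],1.]);return o,d
def atz(c,px,z):
    o,d=ray(c,px);return o+d*(z-o[2])/d[2]
def proj(c,P):
    K=np.array(c["K"]);R=np.array(c["rotation"]);o=np.array(c["origin"])
    q=(np.atleast_2d(P)-o)@R;return np.c_[q[:,0]/q[:,2]*K[0,0]+K[0,2],q[:,1]/q[:,2]*K[1,1]+K[1,2]]
def save(c,n): cv2.imwrite(f"pics/{n}.png",c["frame"][:,:,::-1])
E
python3 - <<'E'
from h import *
for n in("scene","side"):
    c=capture(n);save(c,n+"0");print(n,np.round(c["origin"],3).tolist(),np.round(c["rotation"],3).tolist(),np.array(c["K"]).round(1).tolist())
    for t in["tester","range_slide","round_key","square_key","bar_key","adapter","jar"]:
        for d in search_frame(c,t)[:2]: print(t,round(d["conf"],2),np.round(d["bbox"],1).tolist())
E
```

```text
scene [1.17, -0.29, 0.806] [-137.352, 0.868, 60.318] [[381.6, 0.0, 310.8], [0.0, 381.6, 199.8], [0.0, 0.0, 1.0]]
tester 0.67 [203.1, 172.5, 333.5, 272.0]
range_slide 0.45 [250.4, 184.1, 263.2, 203.7]
round_key 0.52 [225.9, 220.2, 234.3, 231.2]
round_key 0.28 [249.2, 183.0, 263.6, 200.0]
square_key 0.45 [247.2, 215.1, 263.4, 226.0]
bar_key 0.59 [274.2, 209.3, 283.0, 224.1]
bar_key 0.24 [246.2, 215.4, 261.2, 230.6]
adapter 0.68 [302.6, 178.0, 308.4, 192.8]
adapter 0.21 [275.3, 207.9, 279.9, 220.7]
jar 0.8 [344.8, 183.0, 373.7, 235.9]
side [0.481, 0.536, 0.715] [-140.787, -1.113, -168.151] [[383.4, 0.0, 317.8], [0.0, 383.4, 203.0], [0.0, 0.0, 1.0]]
tester 0.94 [265.4, 122.9, 403.2, 249.5]
tester 0.62 [291.5, 115.6, 305.0, 148.4]
range_slide 0.76 [352.5, 158.1, 368.2, 174.6]
square_key 0.63 [318.0, 146.8, 336.5, 158.1]
bar_key 0.47 [331.9, 130.8, 343.0, 141.8]
bar_key 0.47 [317.9, 142.7, 337.1, 160.2]
adapter 0.5 [336.7, 130.2, 343.4, 142.5]
adapter 0.44 [328.0, 197.8, 340.6, 217.2]
jar 0.73 [247.4, 217.7, 290.6, 274.9]
```

```bash
sed -i 's/^from plant/from scipy.spatial.transform import Rotation as RR\nfrom plant/; s/R=np.array(c\["rotation"\])/R=RR.from_euler("xyz",c["rotation"],degrees=True).as_matrix()/' h.py
python3 - <<'E'
import cv2,numpy as np
a=cv2.imread("pics/scene0.png")[140:310,160:400];b=cv2.imread("pics/side0.png")[100:290,230:430]
cv2.imwrite("pics/a.png",cv2.resize(a,None,fx=3.3,fy=3.3,interpolation=2));cv2.imwrite("pics/b.png",cv2.resize(b,None,fx=3.1,fy=3.1,interpolation=2))
E
```

```text
(no output)
```

View pics/a.png

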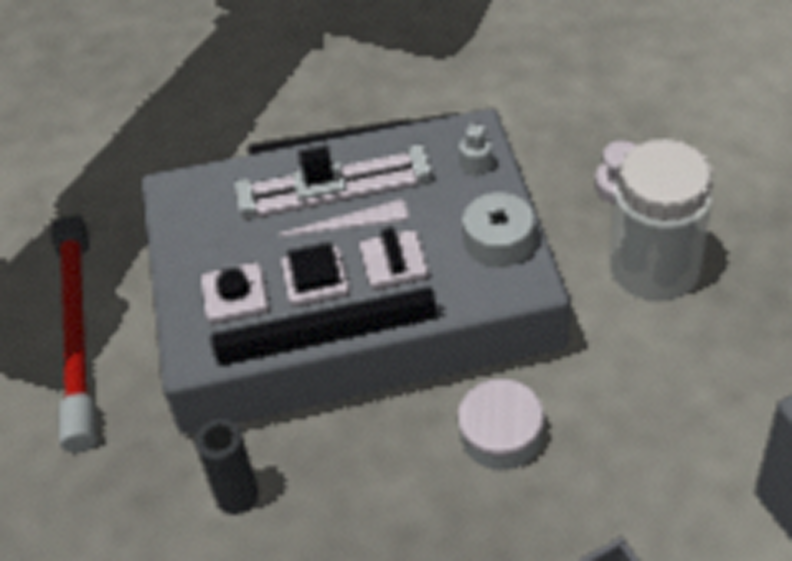

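View pics/b.png

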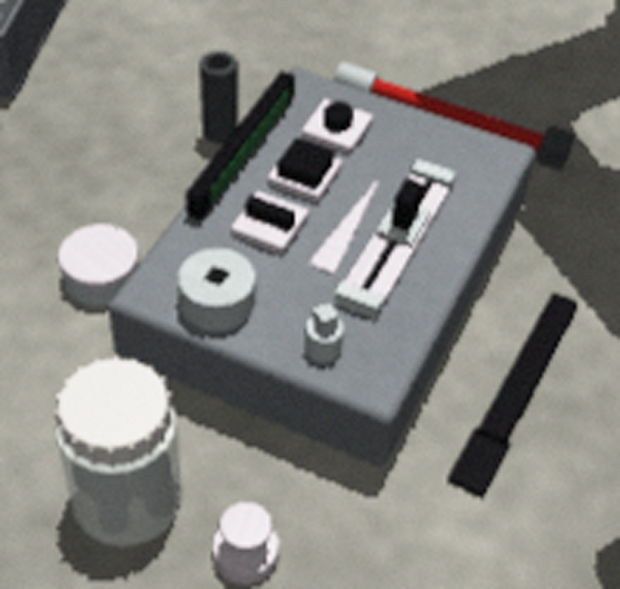

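The left/right row order is round (y −90), square (−30), bar (30): the round key is at crop pixel (232,279) in the scene view, the square at (314,263) and the bar at (395,247). The slide is near the narrow end, at (315,153). Next I fit the tester pose.

```bash
python3 - <<'E'
from h import *
from scipy.optimize import least_squares
M=[(40,-90,94),(40,-30,94),(40,30,94),(40,112,100),(-110,-150,72),(-110,150,72),(110,150,72),(110,-150,72)]
S=np.array([(232,279),(314,263),(395,247),(499,222),(145,178),(493,111),(568,297),(165,388),(315,151)])/3.3+[160,140]
D=np.array([(340,113),(307,158),(270,208),(217,277),(537,147),(385,418),(113,312),(297,70),(411,185)])/3.1+[230,100]
cs=capture("scene");cd=capture("side")
def pts(p):
    m=np.array(M+[(-50,p[3]*1000,116)])/1000
    c,s=np.cos(p[2]),np.sin(p[2]);return np.c_[p[0]+c*m[:,0]-s*m[:,1],p[1]+s*m[:,0]+c*m[:,1],m[:,2]]
f=lambda p:np.r_[(proj(cs,pts(p))-S).ravel(),(proj(cd,pts(p))-D).ravel()]
for y0 in(0,-.5,.5):
    o=least_squares(f,[.55,-.3,y0,-.03],loss="soft_l1");print(o.cost,o.x[:2],np.degrees(o.x[2]),o.x[3])
p=o.x;print(f(p).reshape(2,-1,2).round(1).tolist());print(pts(p).round(4).tolist())
for n,P,z in(("adapter",None,.112),):
    for c in(cs,cd):
        d=search_frame(c,"adapter")
        for e in d[:2]: b=e["bbox"];print(e["conf"],b,atz(c,((b[0]+b[2])/2,b[1]+2),.112))
s=r.get_state();print(s["tcp_pos"],s["eef_rot"],s["gripper_width"],s["joints"])
E
```

```text
18.34471229728306 [ 0.55035436 -0.08391192] -14.877947513733528 -0.013718883424904963
18.344712297245934 [ 0.55035436 -0.08391192] -14.877930795076747 -0.013718862305386124
18.344712297117304 [ 0.55035436 -0.08391192] -14.877938503057967 -0.013718871895081891
[[[0.0, -0.4], [-0.1, -0.7], [-0.5, -0.9], [0.2, -1.6], [-1.1, -2.0], [1.5, -2.4], [2.0, 0.9], [-0.6, 0.8], [-0.8, 0.2]], [[-0.4, -0.7], [-0.4, -0.3], [0.0, -0.3], [-0.2, -0.1], [0.8, -0.1], [2.2, 1.9], [-3.0, -2.6], [-1.7, -2.1], [-0.2, 1.3]]]
[[0.5659, -0.1812, 0.094], [0.5813, -0.1232, 0.094], [0.5967, -0.0652, 0.094], [0.6178, 0.0141, 0.1], [0.4055, -0.2006, 0.072], [0.4826, 0.0893, 0.072], [0.6952, 0.0328, 0.072], [0.6182, -0.2571, 0.072], [0.4985, -0.0843, 0.116]]
0.55 [303.2, 180.0, 308.2, 192.5] [0.54849568 0.03679527 0.112     ]
0.66 [329.0, 198.8, 339.4, 215.5] [0.53942068 0.03925847 0.112     ]
[ 0.27940311 -0.61443778  0.22658315] [-1.79999458e+02 -8.08087735e-04 -1.55546140e+02] 0.08761066843224807 [-4.90383502e+01  2.05454221e+01  6.83037058e-01  9.87680684e-04
 -7.01373244e+01 -1.65081259e+01]
```

Residuals at the keys are within 1 px, the adapter lands where the description says, and the slide is at about 31 mm, so 59 mm are left to push. Moving to a hover behind the fin, fingers shut.

```bash
python3 -m creep '[[0,0.4,1,0,0,0,6],[0,0.4,1,0,0,0,6],[0,0.4,1,0,0,0,6],[0,0.4,1,0,0,0,6],[0,0.4,1,0,0,0,6],[0,0.4,1,0,0,0,6],[0,0.4,1,0,0,0,6],[0,0.4,1,0,0,0,6]]' 20; python3 -m creep '[[0,0.45,1,0,0,0,1.3],[0,0.45,1,0,0,0,1.3],[0,0.45,1,0,0,0,0],[0,0.45,1,0,0,0,0],[0,0.45,1,0,0,0,0],[0,0.45,1,0,0,0,0],[0,0.45,1,0,0,0,0],[0,0.45,1,0,0,0,0]]'
```

```text
time_s: 1.67
tcp_pos: [0.3597, -0.4133, 0.2267]
eef_rot: [-180.0, -0.0, -107.3]
contact_force: [1.3, -0.7, -0.8]
gripper_width: 0.04
gripper_force: 0.0
time_s: 2.33
tcp_pos: [0.4498, -0.2131, 0.2269]
eef_rot: [-180.0, 0.0, -104.9]
contact_force: [0.5, -1.0, 0.5]
gripper_width: 0.0004
gripper_force: 0.0
```

```bash
python3 -m creep '[[0,0.4,1,-0.5,0,0,0],[0,0.4,1,-0.5,0,0,0],[0,0.4,1,-0.5,0,0,0],[0,0.45,1,-0.5,0,0,0],[0,0,0,-1,0,0,0],[0,0,0,-0.4,0,0,0],[0,0,0,0,0,0,0]]'
python3 - <<'E'
from h import *
a=capture("side");b=capture("wrist")
s=cv2.resize(a["frame"][100:260,260:430],None,fx=3,fy=3,interpolation=2)
w=cv2.resize(b["frame"],(640,400))[:, 185:455] if 0 else b["frame"][:,185:455]
w=cv2.resize(w,(324,480))
cv2.imwrite("pics/c.png",np.hstack([s[:480,:476],w])[:,:800,::-1])
E
```

```text
time_s: 2.92
tcp_pos: [0.4888, -0.1144, 0.1393]
eef_rot: [179.7, -0.1, -104.9]
contact_force: [-0.4, -0.8, 0.6]
gripper_width: 0.0005
gripper_force: 0.0
```

View pics/c.png

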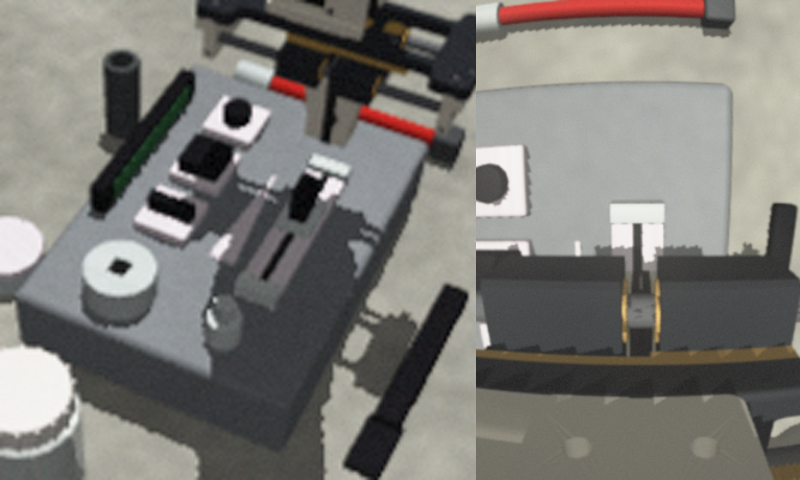

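The fingers (side crop ~(330,140)) hang over the track, behind the fin at (307,190), and line up with the slot in the wrist view. Descending to z ≈ 0.100.

```bash
python3 -m creep '[[0,0.05,0.05,-0.5,0,0,0],[0,0,0,-0.5,0,0,0],[0,0,0,-0.3,0,0,0],[0,0,0,-0.25,0,0,0],[0,0,0,0,0,0,0],[0,0,0,0,0,0,0]]'
```

```text
time_s: 3.52
tcp_pos: [0.4921, -0.1135, 0.1033]
eef_rot: [-180.0, -0.0, -105.0]
contact_force: [0.4, 0.1, -0.3]
gripper_width: 0.0006
gripper_force: 0.0
```

```bash
python3 -m creep '[[0,0.08,0.29,-0.15,0,0,0],[0,0.08,0.29,0,0,0,0],[0,0.08,0.29,0,0,0,0],[0,0.08,0.29,0,0,0,0],[0,0,0,0,0,0,0]]';python3 -m creep '[[0,0.08,0.29,0,0,0,0],[0,0.08,0.29,0,0,0,0],[0,0.08,0.29,0,0,0,0],[0,0,0,0,0,0,0],[0,0,0,0,0,0,0]]'
```

```text
time_s: 3.93
tcp_pos: [0.5005, -0.0827, 0.0992]
eef_rot: [-180.0, 0.0, -104.9]
contact_force: [-0.8, 0.1, 0.1]
gripper_width: 0.0002
gripper_force: 0.0
time_s: 4.35
tcp_pos: [0.5061, -0.0617, 0.099]
eef_rot: [-180.0, 0.0, -104.9]
contact_force: [0.0, -0.4, 0.7]
gripper_width: 0.0005
gripper_force: 0.0
```

```bash
python3 -m creep '[[0,0.03,0.12,0,0,0,0],[0,0.03,0.12,0,0,0,0],[0,0,0,0,0,0,0],[0,0,0,0,0,0,0]]'; python3 -m creep '[[0,0.03,0.12,0,0,0,0],[0,0,0,0,0,0,0],[0,0,0,0,0,0,0]]'
```

```text
time_s: 4.68
tcp_pos: [0.5075, -0.0563, 0.099]
eef_rot: [-180.0, 0.0, -104.9]
contact_force: [-0.9, 0.1, 0.1]
gripper_width: 0.0008
gripper_force: 0.0
time_s: 4.93
tcp_pos: [0.5082, -0.0533, 0.0991]
eef_rot: [-180.0, 0.0, -104.9]
contact_force: [0.1, -0.8, 0.1]
gripper_width: 0.0008
gripper_force: 0.2
```

```bash
python3 -m creep '[[0,0.03,0.12,0,0,0,0],[0,0,0,0,0,0,0],[0,0,0,0,0,0,0]]'
python3 - <<'E'
from h import *
a=capture("side");s=cv2.resize(a["frame"][110:230,290:410],None,fx=4,fy=4,interpolation=2)
cv2.imwrite("pics/d.png",s[:,:,::-1])
E
```

```text
time_s: 5.18
tcp_pos: [0.5088, -0.0509, 0.0991]
eef_rot: [180.0, -0.1, -104.9]
contact_force: [0.3, -4.6, 0.4]
gripper_width: 0.0007
gripper_force: 2.3
```

View pics/d.png

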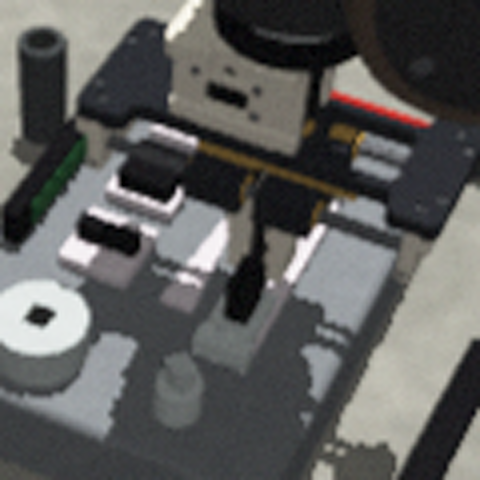

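The fin (245,290) is at the wide end by the end block and the force is rising to 4.6 N. Pushing a little more to confirm the stop.

```bash
python3 -m creep '[[0,0.03,0.1,0,0,0,0],[0,0,0,0,0,0,0],[0,0,0,0,0,0,0]]'; python3 -m creep '[[0,0.02,0.08,0,0,0,0],[0,0,0,0,0,0,0],[0,0,0,0,0,0,0]]'
```

```text
time_s: 5.48
tcp_pos: [0.5087, -0.0504, 0.0991]
eef_rot: [179.9, -0.2, -104.9]
contact_force: [0.5, -17.2, 1.0]
gripper_width: 0.0002
gripper_force: 8.0
time_s: 5.73
tcp_pos: [0.5087, -0.05, 0.0992]
eef_rot: [179.9, -0.4, -104.9]
contact_force: [1.4, -25.4, 1.4]
gripper_width: 0.0006
gripper_force: 12.4
```

The stop is reached: 25 N with no further motion. Backing off and going to above the round key.

```bash
python3 -m creep '[[0,-0.08,-0.3,0,0,0,0],[0,-0.08,-0.3,0,0,0,0],[0,0,0,0.6,0,0,0],[0,0,0,0.9,0,0,0],[0,0,0,0.5,0,0,0],[0,0,0,0,0,0,0],[0,0,0,0,0,0,0]]'
```

```text
time_s: 6.32
tcp_pos: [0.5066, -0.0605, 0.1497]
eef_rot: [-179.9, 0.1, -104.9]
contact_force: [0.2, 0.3, -0.0]
gripper_width: 0.0
gripper_force: 0.0
```

```bash
python3 -m creep '[[0,0.47,-0.97,0,0,0,0],[0,0.47,-0.97,0,0,0,0],[0,0.47,-0.97,0,0,0,0],[0,0.47,-0.96,0,0,0,0],[0,0.49,-0.96,0,0,0,0],[0,0,0,-0.6,0,0,0],[0,0,0,-0.6,0,0,0],[0,0,0,0,0,0,0]]'; python3 -m creep '[[0,0,0,0,0,0,0],[0,0,0,0,0,0,0]]'
python3 - <<'E'
from h import *
a=capture("side");b=capture("scene")
s=cv2.resize(a["frame"][110:210,290:390],(400,400),interpolation=2)
w=cv2.resize(b["frame"][160:260,200:300],(400,400),interpolation=2)
cv2.imwrite("pics/e.png",np.hstack([s,w])[:,:,::-1])
E
```

```text
time_s: 6.98
tcp_pos: [0.5629, -0.1817, 0.1148]
eef_rot: [179.6, -0.0, -105.1]
contact_force: [0.2, 1.0, -1.3]
gripper_width: 0.0006
gripper_force: 0.0
time_s: 7.15
tcp_pos: [0.5655, -0.1815, 0.1192]
eef_rot: [180.0, -0.0, -104.9]
contact_force: [-0.1, 0.1, 0.2]
gripper_width: 0.0002
gripper_force: 0.0
```

View pics/e.png

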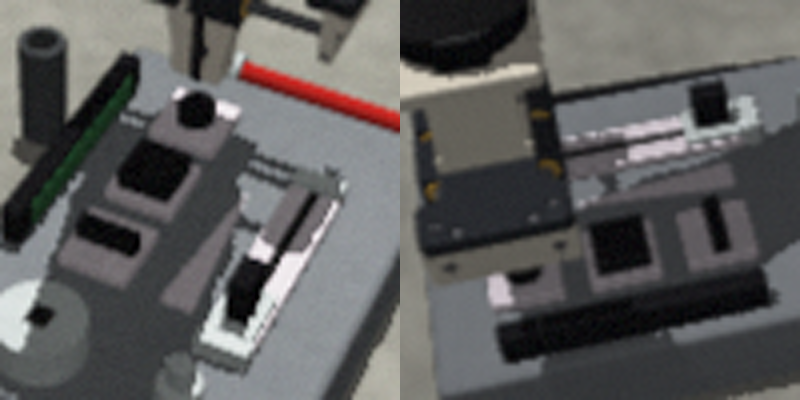

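The slide sits at the wide end (245,290), and the fingers are centred over the round key (195,105 in the side crop). Press slowly.

```bash
python3 -m creep '[[0,0,0,-0.3,0,0,0],[0,0,0,-0.3,0,0,0],[0,0,0,-0.3,0,0,0],[0,0,0,0,0,0,0],[0,0,0,0,0,0,0]]'; python3 -m creep '[[0,0,0,-0.1,0,0,0],[0,0,0,-0.1,0,0,0],[0,0,0,-0.1,0,0,0],[0,0,0,0,0,0,0],[0,0,0,0,0,0,0]]'
```

```text
time_s: 7.67
tcp_pos: [0.5649, -0.1816, 0.0958]
eef_rot: [179.9, -0.0, -104.9]
contact_force: [-0.6, -0.3, -0.6]
gripper_width: 0.0005
gripper_force: 0.0
time_s: 8.08
tcp_pos: [0.5657, -0.1817, 0.0894]
eef_rot: [-180.0, -0.0, -104.9]
contact_force: [-0.6, 0.8, 4.5]
gripper_width: 0.0004
gripper_force: 2.0
```

```bash
python3 -m creep '[[0,0,0,-0.08,0,0,0],[0,0,0,0,0,0,0],[0,0,0,0,0,0,0]]'; python3 -m creep '[[0,0,0,-0.06,0,0,0],[0,0,0,0,0,0,0],[0,0,0,0,0,0,0]]'
```

```text
time_s: 8.33
tcp_pos: [0.5657, -0.1817, 0.0882]
eef_rot: [-179.9, -0.0, -104.9]
contact_force: [-2.8, 0.8, 10.8]
gripper_width: 0.0004
gripper_force: 5.2
time_s: 8.58
tcp_pos: [0.5658, -0.1818, 0.0879]
eef_rot: [-179.9, -0.0, -104.9]
contact_force: [-6.5, 3.8, 19.9]
gripper_width: 0.0004
gripper_force: 10.2
```

Bottomed out at 20 N and 6 mm. Releasing and going to the square key.

```bash
python3 -m creep '[[0,0,0,0.3,0,0,0],[0,0,0,0.6,0,0,0],[0,0,0,0.5,0,0,0],[0,0.2,0.78,0,0,0,0],[0,0.21,0.78,0,0,0,0],[0,0.21,0.78,0,0,0,0],[0,0,0,0,0,0,0],[0,0,0,0,0,0,0]]'; python3 -m creep '[[0,0,0,-0.3,0,0,0],[0,0,0,-0.3,0,0,0],[0,0,0,-0.3,0,0,0],[0,0,0,0,0,0,0],[0,0,0,0,0,0,0]]'
```

```text
time_s: 9.25
tcp_pos: [0.5809, -0.1223, 0.1203]
eef_rot: [180.0, 0.0, -104.9]
contact_force: [-0.0, 0.1, 0.1]
gripper_width: 0.0005
gripper_force: 0.0
time_s: 9.67
tcp_pos: [0.5802, -0.1237, 0.097]
eef_rot: [179.9, -0.0, -105.0]
contact_force: [-0.1, -0.5, -0.2]
gripper_width: 0.0005
gripper_force: 0.0
```

```bash
python3 -m creep '[[0,0,0,-0.1,0,0,0],[0,0,0,-0.1,0,0,0],[0,0,0,-0.1,0,0,0],[0,0,0,-0.08,0,0,0],[0,0,0,0,0,0,0],[0,0,0,0,0,0,0]]'; python3 -m creep '[[0,0,0,-0.1,0,0,0],[0,0,0,0,0,0,0],[0,0,0,0,0,0,0]]'
```

```text
time_s: 10.17
tcp_pos: [0.5812, -0.1234, 0.089]
eef_rot: [-180.0, -0.0, -104.9]
contact_force: [0.0, -1.3, 3.5]
gripper_width: 0.0004
gripper_force: 2.1
time_s: 10.42
tcp_pos: [0.5813, -0.1234, 0.0881]
eef_rot: [-179.9, -0.0, -104.9]
contact_force: [-5.5, -0.2, 16.0]
gripper_width: 0.0004
gripper_force: 8.2
```

```bash
python3 -m creep '[[0,0,0,-0.04,0,0,0],[0,0,0,0,0,0,0],[0,0,0,0,0,0,0]]'; python3 -m creep '[[0,0,0,0.3,0,0,0],[0,0,0,0.6,0,0,0],[0,0,0,0.9,0,0,0],[0,0,0,1,0,0,0],[0,-0.5,-0.9,1,0,0,0],[0,-0.5,-0.9,0.5,0,0,0],[0,-0.5,-0.9,0,0,0,0],[0,-0.5,-0.9,0,0,0,0]]'; python3 -m creep '[[0,-0.5,-0.9,0,0,0,0],[0,-0.5,-0.9,0,0,0,0],[0,-0.3,-0.9,0,0,0,0],[0,-0.3,-0.9,0,0,0,0],[0,0,0,0,0,0,0],[0,0,0,0,0,0,0]]'
python3 - <<'E'
from h import *
a=capture("side");b=capture("scene")
s=cv2.resize(a["frame"][100:260,260:420],(400,400),interpolation=2)
w=cv2.resize(b["frame"][140:300,190:350],(400,400),interpolation=2)
cv2.imwrite("pics/f.png",np.hstack([s,w])[:,:,::-1])
E
```

```text
time_s: 10.67
tcp_pos: [0.5813, -0.1234, 0.0879]
eef_rot: [-179.9, -0.0, -104.9]
contact_force: [-6.8, 1.1, 23.4]
gripper_width: 0.0008
gripper_force: 11.5
time_s: 11.33
tcp_pos: [0.5307, -0.2135, 0.1936]
eef_rot: [-179.9, 0.1, -104.9]
contact_force: [0.4, -0.6, 0.5]
gripper_width: 0.0005
gripper_force: 0.0
time_s: 11.83
tcp_pos: [0.4902, -0.3038, 0.1921]
eef_rot: [180.0, 0.0, -105.1]
contact_force: [-0.5, 1.0, -0.1]
gripper_width: 0.0007
gripper_force: 0.0
```

View pics/f.png

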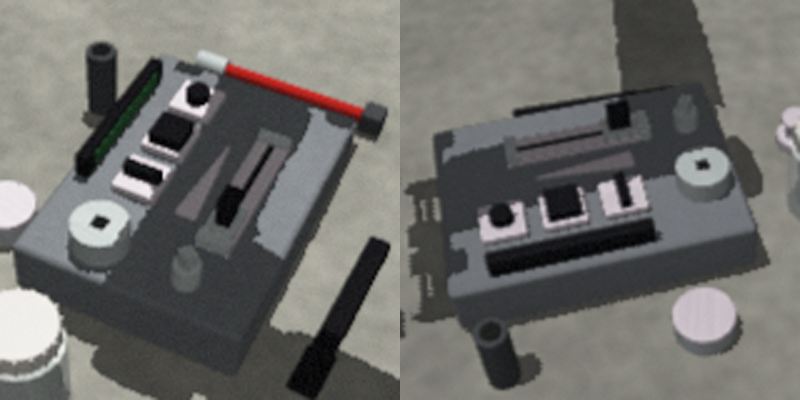

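The slide is at the wide end (228,205), all three keys are up, and the adapter and the other loose things are undisturbed. Handing in.

```bash
python3 -c "
from plant import close_job
print(close_job())"
```

```text
the job is handed in; nothing more can be done
None
```

The job is handed in: the range slide is at the wide-end stop, the round key and then the square key were each pressed fully down and released, and the bar key and loose items were left alone (about 12 s of the 45 s used).

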